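# Third hand at the fastening fixture

### The arm

A 6-joint arm with a two-finger parallel gripper is mounted at the origin on a cart in front of the work surface, level with it; the furniture and walls round the work are solid. World frame = base frame: x ahead of the robot, y to its left, z up, the work surface at z = 0. Lengths are in mm, angles in rad, forces in N, time in s.
With the tool pointing down it reaches from about 275 to 1000 mm from the base axis. Payload 8.4 kg.
Tool frame: the origin (TCP) lies at the very end of the fingers, on their centre line; the grasp point (between the pads) lies 19 mm behind it; z points along the fingers, y is the direction in which the jaws open and shut (so a half turn about z gives the same grasp; the last joint's range is limited). The gripper opens to 85 mm and grips with 20 to 120 N. Pads are 22 mm wide; open, the fingers measure 114 mm over their backs; the gripper's body (76 mm by 85 mm) begins 54 mm behind the grasp point. The pads swing forward as they close: fully open they stand 13 mm farther back than shut.
Start: joints at [-1.124, 0.353, 1.633, -0, 1.155, -0.002], TCP at [271.177, -563.108, 231.281] pointing down, gripper open.
Joint ranges: [-2.63, 2.63], [-0.92, 2.1], [0.06, 2.66], [-1.3, 4.44], [0, 2.69], [-3.02, 3.02]. Speed limits (rad/s): [2.22, 2.22, 2.79, 3.14, 3.14, 3.14].

### API

Orientations are given as [roll, pitch, yaw] about the fixed x, y, z axes, in that order (R = Rz(yaw) Ry(pitch) Rx(roll)).
In Python, from rig import sense, grab_frame, sign_off, masks_of gives the robot as it stands. The module is installed in compiled form; this text tells all that it offers.
- The arm moves only by the shell command python3 -m inch 'ROWS' [FORCE]. ROWS is JSON, a list of rows, each an object of numbers: "gripper": the finger opening in m, from 0 to 0.0854; "tx", "ty", "tz": the shift along the tool's x, y, z in m; "spin": the turn about the tool's z in degrees. In form: [{"gripper": .., "tx": .., "ty": .., "tz": .., "spin": ..}, ...]. A call has exactly 8 rows; each row shifts and turns the commanded pose from where the row before left it, along the tool's axes as they then stand; what a row does not reach is not made up. A row lasts 1/10 s, in which the tool goes at most 50 mm and 8.59 degrees, less where a joint would pass 70% of its speed; a pose out of reach is approached as far as the arm can. A call is refused whole if a number of a shift passes 0.05 or a number of a turn 8.59, either way. A call with a gripper value outside its range is refused whole. The fingers move at their own pace and stop on an object; FORCE is the grip in N (left out, the last holds). Time passes only in rows, so rows that do not move let the fingers close, or fill a call up. It gives the time, the measured TCP pose, the force and the opening at its end, in the units of the state.
- sense(): the state, without advancing time (a new reading comes with each control period).
- grab_frame(name): name is "side" or "top" or "wrist"; returns a dict with "pixels" (480x640x3 uint8, red, green, blue), "K" (3x3 intrinsics, pixels), "extrinsics" (4x4, takes a point from camera to world coordinates). Camera axes: x right, y down, z forward; pixel columns grow to the right and rows downward; lengths in mm; the calibration is good to about 2 mm. A picture is of the moment at which its call begins. There is no depth.
- sign_off(): hands the job in, once; it reports no verdict.
Trained networks look in the newest picture that a camera, given by its name, has taken for a name from the list of things; names that differ only in an ending like _2 or _b are one class to them, and where a whole thing is asked for, a point or a joint stands for the part that bears it (a point fixed in the world has none). Each returns a list of dicts, best first, with "conf" (0 to 1); they miss things now and then, are a little off and sometimes report something else, mostly with a low value. They report only what shows in the picture. A call takes as long as a camera call.
- masks_of(camera, target): "pixels" (480x640 bool, what is visible of it) and "centre" ([row, column] in pixels, amid what is visible of it).
The state is a dict: "clock": time; "qpos": joint angles; "qvel": joint speeds; "joint_efforts": joint torques, N m; "eef_pos": TCP position; "tcp_rot": TCP orientation; "contact_force": force on the tool from outside, world axes, zero at the start; "wrist_torque": the same for the moment, N m; "opening": opening from 0.0 (shut) to 1.0 (fully open).
Only numpy, scipy, OpenCV 4.12 (cv2) and the standard library are available. Lean on these libraries where they do the work, as an engineer would, in place of code of your own. Each camera call takes 0.05 s, during which the arm holds its last target.

### The job

In the fixture on the bench, swing the steel hasp up off its staple by the red tab and right over, so that it lies fully open clear of the lane. Then lay the blue manifold block flat in the marked lane, centred, with its plain end (not the brass nipple) square against the sprung steel stop, and press it on until the stop's black pointer stands in the green zone, never driving the stop to the end of its travel. Finish while still holding the block there with a steady push, so that a colleague can fasten it; do not let go, and leave the glassware, dish and bottles standing around alone.

Things in the scene. Friction and masses are not known exactly. Their poses are not given: they have to be found in the camera images.
- fixture: Grey fixture fixed to the worktop: bed plate 210 x 160 x 12 mm, its top is the bed at z = 12 mm. Origin on the worktop; plate spans x -80..+130, y -80..+80 mm. +x is the push direction, along the lane (two thin blue lines at y = +-22.5 mm) towards the sprung stop. Grey spring housing (x 90..128, y +-35, up to z 52 mm) with a yellow/green/red scale on top. Hinge post at x 36, y +62 (56..68), up to z 30 mm; wire staple at x 36, y -50 (+-9 mm), up to z 43 mm.
- stop_face (a point): Middle of the flat face of the sprung steel stop plate (60 wide, plate 10 thick, z 13..55 mm over the worktop); its origin is 32 mm over the worktop, at fixture x = +55 mm when at rest, y 0, and it moves with the plate. Axes as the fixture's.
- stop (a joint): Travel of the sprung stop along fixture +x, m: 0 at rest, 0.022 at its end. Spring 800 N/m with no preload, so 0.010 means about 8 N. The pointer is in the green zone from 0.007 to 0.015 (5.6 to 12 N), red beyond.
- hasp_tab (a point): Middle of the grippable height of the red tab on the hasp's free end: tab 16 mm thick along fixture x, 8 mm along y, 24 mm tall (point 17 mm over the leaf's mid-plane; tab spans 1..25 mm). Closed, it stands upright at fixture x 36, y -76, z 51 mm, its top at z 59. At the tab the leaf is 16 mm wide as well, so fingers that close along fixture x can straddle both. The point's axes turn with the leaf.
- hasp_hinge (a point): Hinge axis of the hasp at fixture x 36, y +58, z 34 mm; the axis runs along fixture x. The leaf (4 mm thick, 18 mm wide, 143 mm long) points to fixture -y when closed, lying across the lane over the staple, too low for the block to pass; the tab's point lies 134 mm out and 17 mm above the mid-plane.
- hasp (a joint): Hasp angle, rad: 0 closed over the staple, pi/2 upright, 3.05 lying fully open on the far side (fixture +y). Free hinge, light friction: past upright (beyond about 1.8) it falls open by itself; before, it falls shut.
- block: Loose blue manifold block, 80 (x) x 40 (y) x 38 (z) mm, 0.3 kg or so; origin at the centre of its underside. Plain flat end at x = +40 mm; brass hose nipple on the other end, reaching out to x = -57 mm, 14-20 mm thick. Grip across y (40 mm). Starts on the worktop.
- block_face (a point): Middle of the block's plain end face, at block x +40, z 19 mm.
- wash_bottle: Bystander: white wash bottle with red cap and spout, 64x100x202 mm; origin under it. Leave alone.
- beaker: Bystander: clear beaker, diameter 59, height 70 mm; origin under it. Leave alone.
- media_bottle: Bystander: clear bottle with blue cap, diameter 56, height 105 mm; origin under it. Leave alone.
- vial: Bystander: vial with yellow cap, diameter 27, height 56 mm; origin under it. Leave alone.
- petri_dish: Bystander: flat round dish, diameter 90, height 15 mm; origin under it. Leave alone.

How it is judged (in metres and radians):
On the way, in this order (a step that is already met when the one before it is completed fails the run):
1. the hasp is swung off and lies fully open (value of joint hasp above 2.7 rad), for 0.2 s.
2. the block is pressed against the stop, pointer steadily in the green (value of joint stop between 0.0065 and 0.0155 m and contact force between block and stop between 4 and 14 N and contact force between the fingers and block above 1 N and angle between the x axis of block and the x axis of fixture, either way round below 0.07 rad and x of block_face in the frame of fixture above 0.055 m and y of block in the frame of fixture between -0.008 and 0.008 m and z of block in the frame of fixture between 0.008 and 0.016 m and angle between block's own z axis and vertical below 0.06 rad), for 1 s.
At the end, for the whole second after the job is handed in: The hasp lies fully open (over 2.7 rad). The fingers still hold the block, which lies flat on the fixture's bed, within 8 mm of the lane's centre line and 4 degrees of square, plain end on the stop, pushing it with 4 to 14 N, the stop 6.5 to 15.5 mm in (pointer in the green) (all of step 2 and value of joint hasp above 2.7 rad); the arm keeps its last pose, push and grip.
It fails at once if the stop is driven to the end of its travel (20 mm) (value of joint stop above 0.02 m).
It fails at once if a bystander is pushed over 30 mm or knocked over (distance of any of wash_bottle, beaker, media_bottle, vial, petri_dish from where it was at the start of the episode above 0.03 m or angle between any of wash_bottle, beaker, media_bottle, vial, petri_dish's own z axis and vertical above 0.5 rad).
It also fails if it takes over 64 s, if anything falls off the work surface, if the arm or the gripper's body presses on something with over 40 N, if the wrist force passes 120 N, or if a joint passes its speed limit or range.

## Working session

There is one attempt and no reset: what is moved stays moved. The work goes in short steps, Python scripts to look and compute and a shell command to move; the robot and the scene stay as the last step left them, time stands still between calls to the robot, and variables do not carry over. Pictures are saved under pics/ and viewed, and the job is handed in when it is done.

```bash
mkdir -p pics; ls; python3 - <<'E'
from rig import *
import cv2,json,numpy as np
s=sense();print(s)
for n in ("side","top","wrist"):
    f=grab_frame(n);cv2.imwrite(f"pics/{n}0.png",f["pixels"][:,:,::-1]);print(n,f["K"],f["extrinsics"])
    for t in ("fixture","hasp_tab","stop_face","block","block_face","hasp_hinge","wash_bottle","beaker","media_bottle","vial","petri_dish"):
        for m in masks_of(n,t)[:2]: print(t,round(m["conf"],2),m["centre"],m["pixels"].sum())
print(sense()["clock"])
E
```

```text
pics
{'clock': 0.0, 'qpos': array([-1.12443308e+00,  3.53674136e-01,  1.63417384e+00,  9.35016994e-06,
        1.15517741e+00, -2.39041372e-03]), 'qvel': array([ 0.00064044,  0.00025257,  0.0004872 , -0.00013359,  0.00019246,
        0.00152559]), 'joint_efforts': array([-3.91579979e-04, -6.05250192e+01, -3.42054820e+01, -6.66104347e-05,
        9.50532267e-03, -8.58597332e-06]), 'eef_pos': array([ 270.94671696, -562.66856048,  230.52845672]), 'tcp_rot': array([-3.14015995e+00, -1.19735330e-05,  4.48749866e-01]), 'contact_force': array([-0.19587399, -0.58666287,  0.90565383]), 'wrist_torque': array([-0.0178506 , -0.02877418, -0.02098209]), 'opening': 1.0024275846976767}
side [[460.04404586   0.         317.32009408]
 [  0.         460.04404586 253.87998544]
 [  0.           0.           1.        ]] [[-9.40312943e-01 -1.83295500e-01  2.86730412e-01  3.01101212e+02]
 [-3.39601389e-01  5.59789565e-01 -7.55848225e-01  8.55178779e+02]
 [-2.19651147e-02 -8.08107915e-01 -5.88624780e-01  6.22234675e+02]
 [ 0.00000000e+00  0.00000000e+00  0.00000000e+00  1.00000000e+00]]
fixture 0.56 [204.8,
[... 995 characters left out ...]
43 [239.3, 473.3] 421
block_face 0.77 [301.3, 239.3] 981
hasp_hinge 0.76 [239.9, 451.3] 8373
wash_bottle 0.56 [177.4, 155.8] 1519
beaker 0.68 [176.4, 301.7] 793
beaker 0.55 [240.6, 448.1] 8326
media_bottle 0.69 [156.0, 254.6] 858
vial 0.59 [192.9, 243.7] 182
petri_dish 0.79 [289.1, 156.6] 1681
wrist [[380.52179783   0.         312.71715298]
 [  0.         380.52179783 233.93177548]
 [  0.           0.           1.        ]] [[ 4.34018684e-01 -8.52752319e-01 -2.90587791e-01  3.46835956e+02]
 [-9.00903845e-01 -4.10745521e-01 -1.40215476e-01 -5.28008687e+02]
 [ 2.11438205e-04  3.22647795e-01 -9.46519073e-01  3.74909123e+02]
 [ 0.00000000e+00  0.00000000e+00  0.00000000e+00  1.00000000e+00]]
1.8
```

View pics/side0.png

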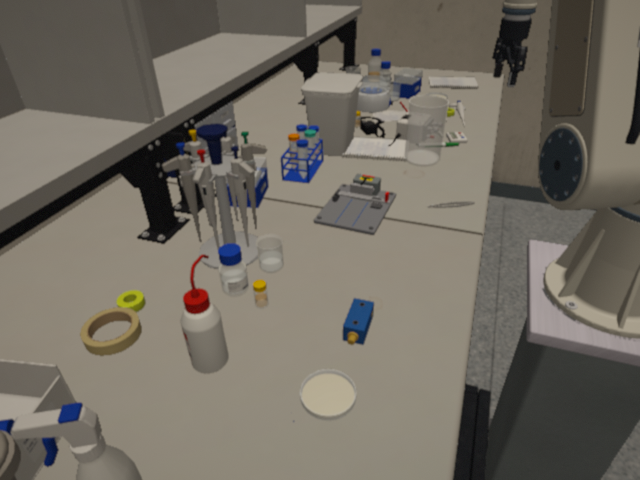

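View pics/top0.png

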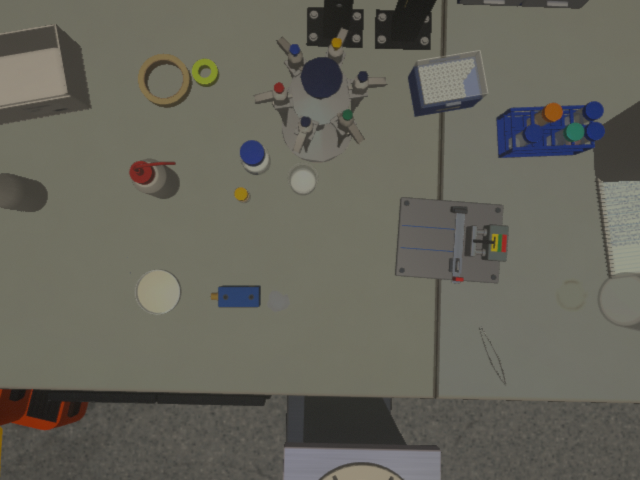

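```bash
python3 -c "
import cv2
a=cv2.imread('pics/top0.png')
cv2.imwrite('pics/topc.png',cv2.resize(a[180:300,390:520],None,fx=5,fy=5,interpolation=2))
cv2.imwrite('pics/topb.png',cv2.resize(a[255:335,190:290],None,fx=7,fy=7,interpolation=2))
a=cv2.imread('pics/side0.png')
cv2.imwrite('pics/sidec.png',cv2.resize(a[150:260,300:430],None,fx=5,fy=5,interpolation=2))
"
```

```text
(no output)
```

View pics/topc.png

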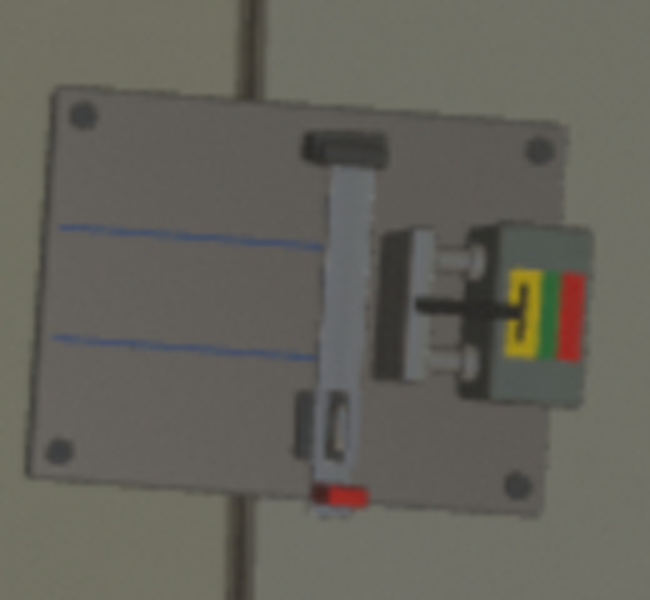

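View pics/topb.png

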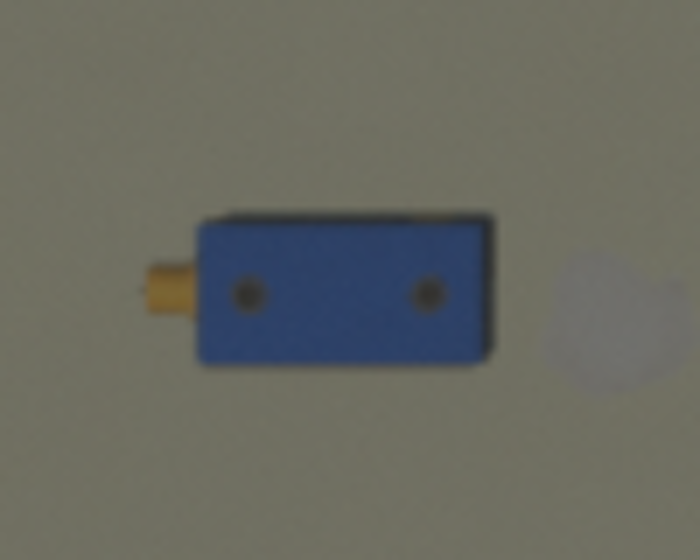

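View pics/sidec.png

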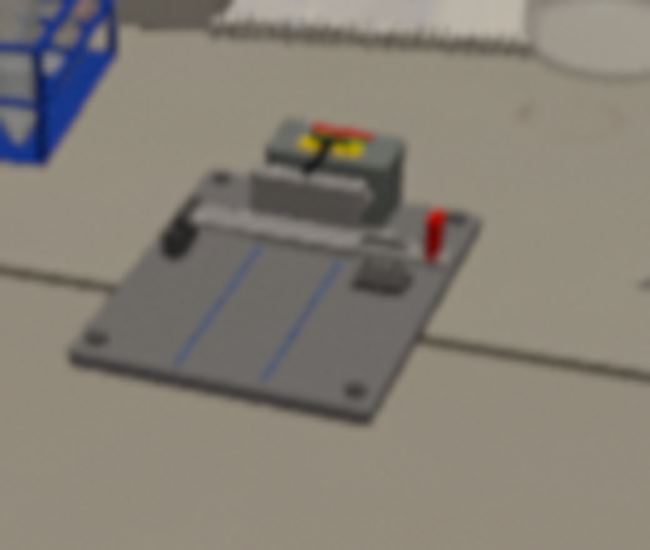

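```bash
cat > h.py <<'E'
import numpy as np
CAM={}
CAM['top']=(np.array([[507.219148,0,316.32008807],[0,507.219148,238.5863611],[0,0,1]]),np.array([[2.70804698e-02,-9.99304678e-01,2.56282783e-02,5.43627187e+02],[-9.99461374e-01,-2.75423267e-02,-1.78432726e-02,1.21871720e+02],[1.85367282e-02,-2.51312700e-02,-9.99512286e-01,1.03221032e+03],[0,0,0,1]]))
CAM['side']=(np.array([[460.04404586,0,317.32009408],[0,460.04404586,253.87998544],[0,0,1]]),np.array([[-9.40312943e-01,-1.83295500e-01,2.86730412e-01,3.01101212e+02],[-3.39601389e-01,5.59789565e-01,-7.55848225e-01,8.55178779e+02],[-2.19651147e-02,-8.08107915e-01,-5.88624780e-01,6.22234675e+02],[0,0,0,1]]))
def proj(P,K,E):
    P=np.atleast_2d(P);c=(P-E[:3,3])@E[:3,:3];u=c@K.T;return u[:,:2]/u[:,2:]
def ray(uv,z,K,E):
    d=E[:3,:3]@np.linalg.solve(K,[uv[0],uv[1],1]);o=E[:3,3];return o+d*(z-o[2])/d[2]
def T(p,P):
    x,y,a=p;P=np.atleast_2d(P).astype(float);c,s=np.cos(a),np.sin(a)
    return np.c_[x+c*P[:,0]-s*P[:,1],y+s*P[:,0]+c*P[:,1],P[:,2]]
E
python3 - <<'E'
from h import *
from scipy.optimize import least_squares as L
tf=np.array([[57,90],[568,125],[28,475],[540,515]])/5+[390,180]
sf=np.array([[72,352],[480,220],[215,172],[370,413]])/5+[300,150]
F=np.array([[-80,80,12],[130,80,12],[-80,-80,12],[130,-80,12]])
Fs=F[[0,3,1,2]]
def r(p,w=(1,1)): return np.r_[(proj(T(p,F),*CAM['top'])-tf).ravel()*w[0],(proj(T(p,Fs),*CAM['side'])-sf).ravel()*w[1]]
for w in((1,1),(1,0),(0,1)):
    q=L(lambda p:r(p,w),[500,-150,-1.57]).x;print(q,np.round(r(q),1))
tb=np.array([[198,225],[485,222],[485,362],[198,365]])/7+[190,255]
B=np.array([[-40,20,38],[40,20,38],[40,-20,38],[-40,-20,38]])
g=lambda p:(proj(T(p,B),*CAM['top'])-tb).ravel()
b=L(g,[450,280,-1.57]).x;print('block',b,np.round(g(b),1))
q=L(r,[500,-150,-1.57]).x
for n,P in dict(tab=[36,-76,51],hinge=[36,58,34],stop=[55,0,32],housing=[90,0,52]).items():
    w=T(q,P)[0];print(n,w,proj(w,*CAM['top']),proj(w,*CAM['side']))
for n,uv,z in(('vial',(243.7,192.9),40),('beaker',(301.7,176.4),40),('petri',(156.6,289.1),10),('media',(254.6,156),60),('wash',(155.8,177.4),80)): print(n,ray(uv,z,*CAM['top']))
E
```

```text
[ 574.65990344 -140.32976797   -1.61982545] [-0.9 -0.9 -0.2  0.1 -0.8  1.1  0.1  0.9 -1.2 -1.2  0.9 -1.8 -1.  -1.6
  0.5 -1. ]
[ 575.22130822 -141.19556547   -1.61906923] [-0.5 -1.2  0.2 -0.2 -0.3  0.8  0.6  0.6 -1.3 -1.4  0.8 -2.  -1.1 -1.7
  0.3 -1.2]
[ 572.5634948  -134.58672661   -1.62202719] [-3.6 -0.1 -3.   1.2 -3.7  1.9 -2.8  2.  -1.3  0.1  1.3 -0.7 -0.7 -0.6
  0.6  0.5]
block [451.20912005 252.1641748   -1.53587241] [-0.1 -0.3  0.  -0.3  0.1  0.3 -0.   0.3]
tab [ 496.9868901 -172.5617862   51.       ] [[457.86874093 279.46937236]] [[387.11037534 195.01664652]]
hinge [ 630.82586405 -179.12905751   34.        ] [[459.95813612 211.46205075]] [[337.68828694 192.13996383]]
stop [ 571.96438163 -195.26367519   32.        ] [[467.15444601 241.38620973]] [[360.71816186 193.23544633]]
housing [ 570.24904957 -230.22161614   52.        ] [[488.24909803 242.55902329]] [[365.08639098 180.71975465]]
vial [654.52809661 248.62247268  40.        ]
beaker [690.2893298  136.14528291  40.        ]
petri [460.03369975 420.19992817  10.        ]
media [723.94567903 227.36736794  60.        ]
wash [674.34950697 408.55652003  80.        ]
```

```bash
python3 -m inch '[{"gripper":0.085,"tx":0,"ty":0,"tz":0,"spin":7.15},{"gripper":0.085,"tx":0,"ty":0,"tz":0,"spin":7.15},{"gripper":0.085,"tx":0,"ty":0,"tz":0,"spin":7.15},{"gripper":0.085,"tx":0,"ty":0,"tz":0,"spin":7.15},{"gripper":0.085,"tx":0.02,"ty":-0.04,"tz":0,"spin":0},{"gripper":0.085,"tx":0.02,"ty":-0.04,"tz":0,"spin":0},{"gripper":0.085,"tx":0.02,"ty":-0.04,"tz":0,"spin":0},{"gripper":0.085,"tx":0.02,"ty":-0.04,"tz":0,"spin":0}]' 40
python3 -m inch '[{"gripper":0.085,"tx":0.02,"ty":-0.04,"tz":0.015,"spin":0},{"gripper":0.085,"tx":0.02,"ty":-0.04,"tz":0.015,"spin":0},{"gripper":0.085,"tx":0.02,"ty":-0.04,"tz":0.015,"spin":0},{"gripper":0.085,"tx":0.02,"ty":-0.04,"tz":0.015,"spin":0},{"gripper":0.085,"tx":0.02,"ty":-0.04,"tz":0.015,"spin":0},{"gripper":0.085,"tx":0.006,"ty":-0.038,"tz":0.015,"spin":0},{"gripper":0.085,"tx":0,"ty":0,"tz":0,"spin":0},{"gripper":0.085,"tx":0,"ty":0,"tz":0,"spin":0}]'
python3 - <<'E'
from rig import *
import cv2,pickle
f=grab_frame("wrist");cv2.imwrite("pics/w1.png",f["pixels"][:,:,::-1]);pickle.dump(f,open("w1.pkl","wb"));s=sense();print(s)
E
```

```text
clock: 2.6
eef_pos: [359.6, -405.9, 231.3]
tcp_rot: [3.141, -0.0, -0.051]
contact_force: [0.5, -0.8, 0.5]
opening: 0.992
clock: 3.4
eef_pos: [477.1, -174.3, 141.1]
tcp_rot: [3.142, 0.001, -0.048]
contact_force: [0.0, 0.5, 0.0]
opening: 0.997
{'clock': 3.45, 'qpos': array([-3.54639100e-01,  2.84351365e-01,  1.96278816e+00, -3.89002041e-04,
        8.93933713e-01,  1.26581696e+00]), 'qvel': array([-0.02484373, -0.00719624, -0.00748711, -0.00180071, -0.00054472,
        0.00183857]), 'joint_efforts': array([ 1.36339009e+00, -4.85233998e+01, -2.72070873e+01,  8.17925879e-02,
        3.48737743e-02,  4.23638569e-02]), 'eef_pos': array([ 477.26704741, -175.2407352 ,  141.56031217]), 'tcp_rot': array([ 3.14114733e+00, -4.04313831e-04, -4.94160740e-02]), 'contact_force': array([ 0.60456506, -0.78424168,  0.57365488]), 'wrist_torque': array([-0.03717622, -0.01203292,  0.00785641]), 'opening': 0.9926133441687754}
```

View pics/w1.png

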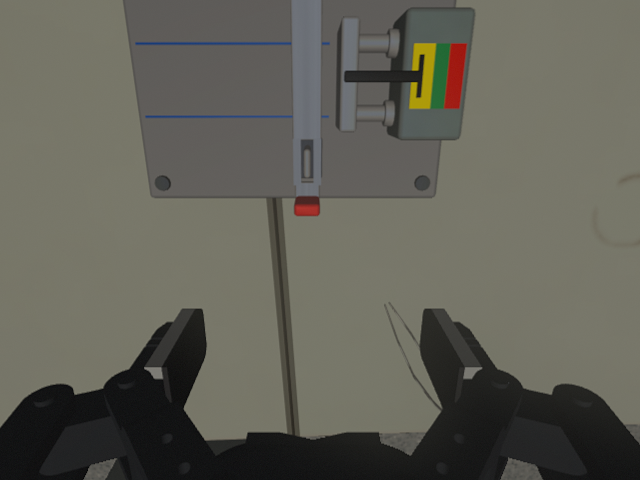

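```bash
python3 - <<'E'
import cv2,pickle
from h import *
from scipy.optimize import least_squares as L
f=pickle.load(open("w1.pkl","rb"));C=(f["K"],f["extrinsics"])
a=f["pixels"][:,:,::-1];cv2.imwrite("pics/w1c.png",cv2.resize(a[0:230,110:490],None,fx=2,fy=2,interpolation=2))
cv2.imwrite("pics/w1t.png",cv2.resize(a[170:230,270:350],None,fx=8,fy=8,interpolation=2))
for u in((153,197),(436,197),(135,43),(145,116)):print(ray(u,12,*C))
F=np.array([[-80,-80,12],[130,-80,12]]);uv=np.array([[153,197],[436.,197]])
g=lambda p:np.r_[(proj(T(p,F),*C)-uv).ravel(),(proj(T(p,[[-70,22.5,12],[-70,-22.5,12]]),*C)[:,1]-[43,116])]
p=L(g,[575,-140,-1.62]).x;print(p,g(p))
for q in([36-8,-80,59],[36+8,-80,59],[36-8,-72,59],[36,-76,51]):print(q,T(p,q),proj(T(p,q),*C))
E
```

```text
[502.12763046 -59.294826    12.        ]
[ 492.20363696 -266.49170275   12.        ]
[603.7375957  -66.33875837  12.        ]
[558.68982161 -64.22303427  12.        ]
[ 577.85658227 -141.53140161   -1.61658833] [-1.68396656  0.7847132   1.68318795  0.20596422 -0.17337213 -0.30362457]
[28, -80, 59] [[ 496.65871599 -165.83997031   59.        ]] [[295.87250792 215.21648186]]
[44, -80, 59] [[ 495.92630004 -181.82319798   59.        ]] [[321.82969922 215.16479959]]
[28, -72, 59] [[ 504.65032982 -166.20617828   59.        ]] [[295.65771906 202.58898435]]
[36, -76, 51] [[ 500.28831493 -174.01468813   51.        ]] [[308.93826395 205.61330186]]
```

View pics/w1t.png

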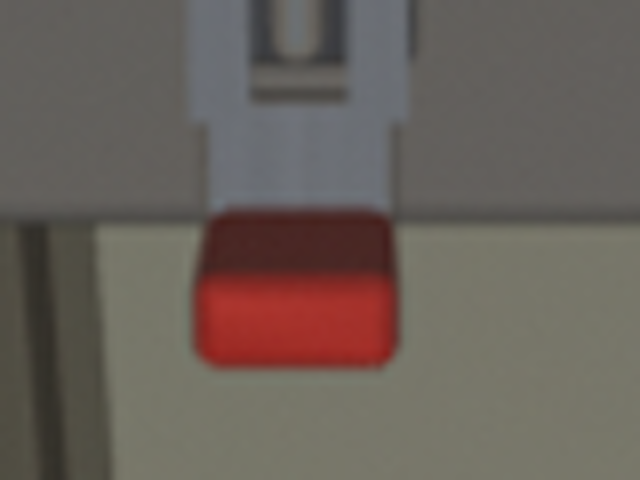

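View pics/w1c.png

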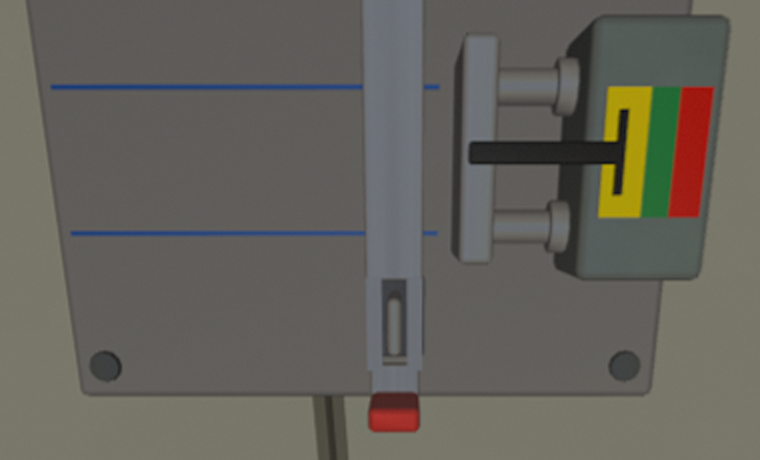

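```bash
python3 -m inch '[{"gripper":0.085,"tx":0.022,"ty":-0.003,"tz":0.02,"spin":0},{"gripper":0.085,"tx":0,"ty":0,"tz":0.03,"spin":0},{"gripper":0.085,"tx":0,"ty":0,"tz":0.03,"spin":0},{"gripper":0.085,"tx":0,"ty":0,"tz":0.02,"spin":0},{"gripper":0.085,"tx":0,"ty":0,"tz":0.01,"spin":0},{"gripper":0.085,"tx":0,"ty":0,"tz":0,"spin":0},{"gripper":0.03,"tx":0,"ty":0,"tz":0,"spin":0},{"gripper":0.03,"tx":0,"ty":0,"tz":0,"spin":0}]' 25
python3 - <<'E'
from rig import *
import cv2,pickle
f=grab_frame("wrist");cv2.imwrite("pics/w2.png",f["pixels"][:,:,::-1]);s=sense();print(s['eef_pos'],s['contact_force'],s['opening'])
E
```

```text
clock: 4.25
eef_pos: [500.0, -173.7, 32.5]
tcp_rot: [3.141, -0.002, -0.051]
contact_force: [0.4, 0.1, -0.1]
opening: 0.687
[ 499.93810112 -173.59003845   32.47580331] [0.05675101 0.28963181 0.43702457] 0.5994869635129725
```

View pics/w2.png

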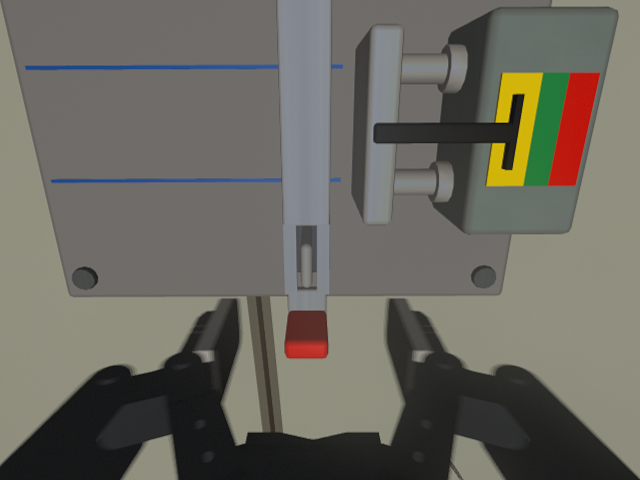

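```bash
python3 -m inch '[{"gripper":0.03,"tx":0,"ty":-0.0025,"tz":0,"spin":0},{"gripper":0.0,"tx":0,"ty":0,"tz":0.001,"spin":0},{"gripper":0.0,"tx":0,"ty":0,"tz":0,"spin":0},{"gripper":0.0,"tx":0,"ty":0,"tz":0,"spin":0},{"gripper":0.0,"tx":0,"ty":0,"tz":0,"spin":0},{"gripper":0.0,"tx":0,"ty":0,"tz":0,"spin":0},{"gripper":0.0,"tx":0,"ty":0,"tz":0,"spin":0},{"gripper":0.0,"tx":0,"ty":0,"tz":0,"spin":0}]' 25
python3 - <<'E'
from rig import *
import cv2,pickle
f=grab_frame("wrist");cv2.imwrite("pics/w3.png",f["pixels"][:,:,::-1]);s=sense();print(s['eef_pos'],s['contact_force'],s['opening'])
import numpy as np
th=np.linspace(0,2.1,25)
y=58-134*np.cos(th)+17*np.sin(th);z=34+134*np.sin(th)+17*np.cos(th)
print(np.c_[th[1:],np.diff(y),-np.diff(z)].round(4))
E
```

```text
clock: 5.1
eef_pos: [499.5, -171.1, 30.7]
tcp_rot: [3.141, -0.001, -0.05]
contact_force: [-2.3, -5.5, 5.6]
opening: 0.179
[ 499.4772606  -171.09830092   30.72560662] [-2.26242602 -4.92818932  5.02194388] 0.1791073840777613
[[ 8.75000e-02  1.99820e+00 -1.16450e+01]
 [ 1.75000e-01  3.00820e+00 -1.14258e+01]
 [ 2.62500e-01  3.99520e+00 -1.11192e+01]
 [ 3.50000e-01  4.95160e+00 -1.07276e+01]
 [ 4.37500e-01  5.87010e+00 -1.02538e+01]
 [ 5.25000e-01  6.74380e+00 -9.70160e+00]
 [ 6.12500e-01  7.56580e+00 -9.07520e+00]
 [ 7.00000e-01  8.32990e+00 -8.37930e+00]
 [ 7.87500e-01  9.03030e+00 -7.61930e+00]
 [ 8.75000e-01  9.66160e+00 -6.80100e+00]
 [ 9.62500e-01  1.02189e+01 -5.93070e+00]
 [ 1.05000e+00  1.06981e+01 -5.01500e+00]
 [ 1.13750e+00  1.10954e+01 -4.06090e+00]
 [ 1.22500e+00  1.14078e+01 -3.07570e+00]
 [ 1.31250e+00  1.16330e+01 -2.06710e+00]
 [ 1.40000e+00  1.17691e+01 -1.04260e+00]
 [ 1.48750e+00  1.18152e+01 -1.01000e-02]
 [ 1.57500e+00  1.17709e+01  1.02250e+00]
 [ 1.66250e+00  1.16365e+01  2.04720e+00]
 [ 1.75000e+00  1.14131e+01  3.05620e+00]
 [ 1.83750e+00  1.11023e+01  4.04190e+00]
 [ 1.92500e+00  1.07067e+01  4.99670e+00]
 [ 2.01250e+00  1.02290e+01  5.91320e+00]
 [ 2.10000e+00  9.67320e+00  6.78450e+00]]
```

View pics/w3.png

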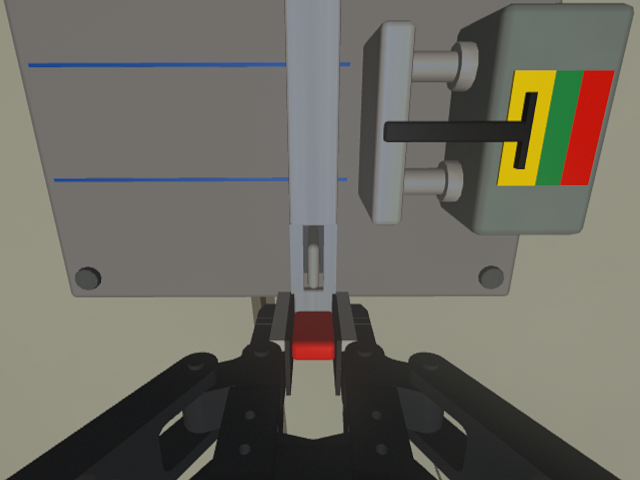

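```bash
python3 -m inch '[{"gripper":0.0,"tx":0.002,"ty":0,"tz":-0.0116,"spin":0},{"gripper":0.0,"tx":0.003,"ty":0,"tz":-0.0114,"spin":0},{"gripper":0.0,"tx":0.004,"ty":0,"tz":-0.0111,"spin":0},{"gripper":0.0,"tx":0.005,"ty":0,"tz":-0.0107,"spin":0},{"gripper":0.0,"tx":0.0059,"ty":0,"tz":-0.0103,"spin":0},{"gripper":0.0,"tx":0.0067,"ty":0,"tz":-0.0097,"spin":0},{"gripper":0.0,"tx":0.0076,"ty":0,"tz":-0.0091,"spin":0},{"gripper":0.0,"tx":0.0083,"ty":0,"tz":-0.0084,"spin":0}]' 
python3 - <<'E'
from rig import *
import cv2,pickle
f=grab_frame("wrist");cv2.imwrite("pics/w4.png",f["pixels"][:,:,::-1]);s=sense();print(s['eef_pos'],s['contact_force'],s['opening'],s['wrist_torque'])
E
```

```text
clock: 5.95
eef_pos: [538.3, -172.9, 112.2]
tcp_rot: [3.141, 0.007, -0.05]
contact_force: [-12.3, -5.5, 7.0]
opening: 0.178
[ 540.26086117 -173.10853214  113.76321309] [-13.96781163  -2.11572565  13.75434871] 0.1796375836464134 [-0.30970738  2.56095992  0.08453106]
```

View pics/w4.png

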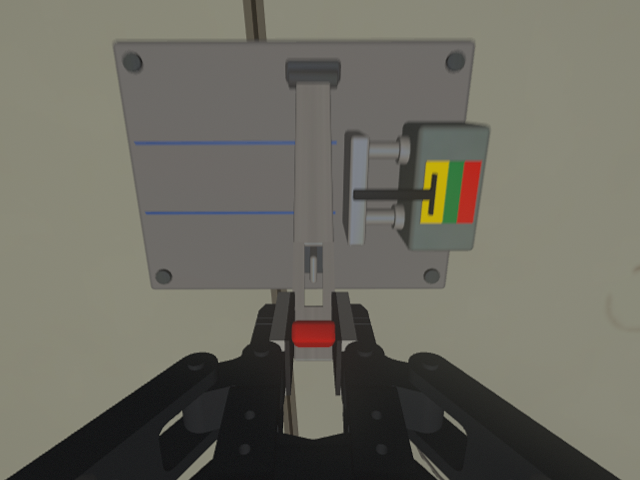

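```bash
python3 -m inch '[{"gripper":0.0,"tx":0.007,"ty":0,"tz":-0.0096,"spin":0},{"gripper":0.0,"tx":0.0097,"ty":0,"tz":-0.0068,"spin":0},{"gripper":0.0,"tx":0.0102,"ty":0,"tz":-0.0059,"spin":0},{"gripper":0.0,"tx":0.0107,"ty":0,"tz":-0.005,"spin":0},{"gripper":0.0,"tx":0.0111,"ty":0,"tz":-0.0041,"spin":0},{"gripper":0.0,"tx":0.0114,"ty":0,"tz":-0.0031,"spin":0},{"gripper":0.0,"tx":0.0116,"ty":0,"tz":-0.0021,"spin":0},{"gripper":0.0,"tx":0.0118,"ty":0,"tz":-0.001,"spin":0}]' 
python3 - <<'E'
from rig import *
import cv2,pickle
f=grab_frame("wrist");cv2.imwrite("pics/w5.png",f["pixels"][:,:,::-1]);s=sense();print(s['eef_pos'],s['contact_force'],s['opening'],s['wrist_torque'])
E
```

```text
clock: 6.8
eef_pos: [625.7, -177.2, 152.0]
tcp_rot: [3.141, -0.001, -0.05]
contact_force: [-3.8, -0.9, 13.9]
opening: 0.181
[ 627.78580708 -177.35867973  152.26005401] [-2.45016571 -0.9636413  13.64150378] 0.1853289338244284 [-0.13305578  0.84163811  0.0623242 ]
```

View pics/w5.png

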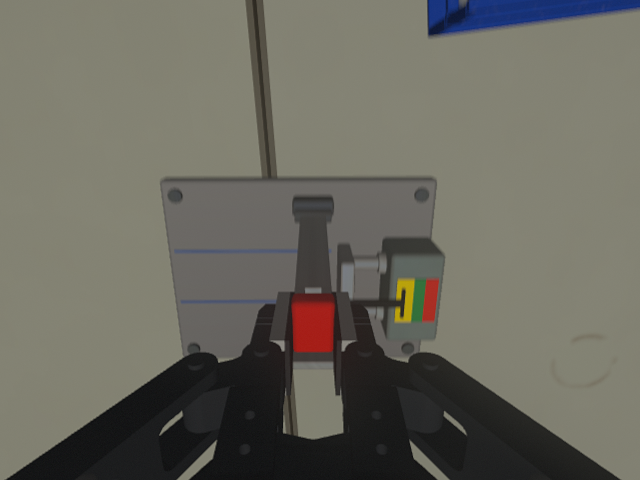

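```bash
python3 -m inch '[{"gripper":0.0,"tx":0.0118,"ty":0,"tz":-0.001,"spin":0},{"gripper":0.0,"tx":0.0118,"ty":0,"tz":0.0,"spin":0},{"gripper":0.0,"tx":0.0116,"ty":0,"tz":0.002,"spin":0},{"gripper":0.0,"tx":0.0114,"ty":0,"tz":0.003,"spin":0},{"gripper":0.0,"tx":0.0111,"ty":0,"tz":0.004,"spin":0},{"gripper":0.0,"tx":0.0107,"ty":0,"tz":0.005,"spin":0},{"gripper":0.0,"tx":0.0102,"ty":0,"tz":0.0059,"spin":0},{"gripper":0.0,"tx":0.0097,"ty":0,"tz":0.0068,"spin":0}]' 
python3 - <<'E'
from rig import *
import cv2,pickle
f=grab_frame("wrist");cv2.imwrite("pics/w6.png",f["pixels"][:,:,::-1]);s=sense();print(s['eef_pos'],s['contact_force'],s['opening'],s['wrist_torque'])
E
```

```text
clock: 7.65
eef_pos: [715.4, -181.5, 125.8]
tcp_rot: [3.141, -0.004, -0.05]
contact_force: [2.6, -1.7, 4.6]
opening: 0.181
[ 716.65125164 -181.5307064   124.73941468] [ 5.88421542 -1.37238701  7.71160169] 0.1789650188961581 [-0.29997786 -0.83018408 -0.01139793]
```

View pics/w6.png

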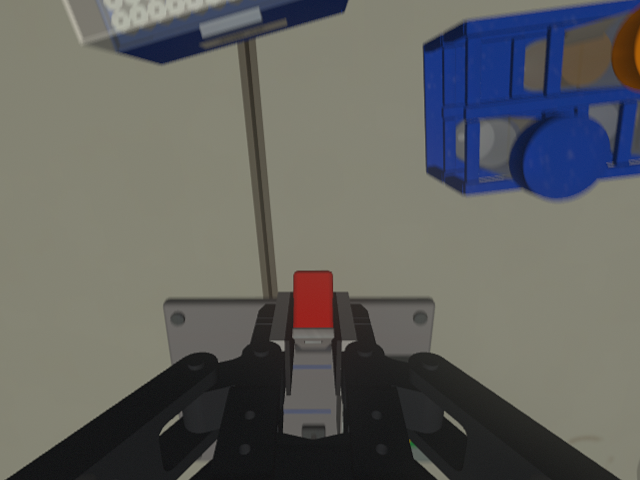

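```bash
python3 -m inch '[{"gripper":0.05,"tx":0,"ty":0,"tz":0,"spin":0},{"gripper":0.05,"tx":0,"ty":0,"tz":0,"spin":0},{"gripper":0.05,"tx":0,"ty":0,"tz":0,"spin":0},{"gripper":0.05,"tx":0,"ty":0,"tz":-0.01,"spin":0},{"gripper":0.05,"tx":0,"ty":0,"tz":-0.03,"spin":0},{"gripper":0.05,"tx":0,"ty":0,"tz":-0.04,"spin":0},{"gripper":0.05,"tx":0,"ty":0,"tz":0,"spin":0},{"gripper":0.05,"tx":0,"ty":0,"tz":0,"spin":0}]' 
python3 - <<'E'
from rig import *
import cv2,pickle
f=grab_frame("wrist");cv2.imwrite("pics/w7.png",f["pixels"][:,:,::-1]);s=sense();print(s['eef_pos'],s['contact_force'],s['opening'],s['qpos'])
E
```

```text
clock: 8.5
eef_pos: [713.9, -181.6, 206.7]
tcp_rot: [3.141, -0.003, -0.05]
contact_force: [-0.1, 0.3, -0.5]
opening: 0.582
[ 713.0262975  -181.36000057  205.07343833] [ 0.12510007  0.36273786 -0.25435175] 0.5873859763735941 [-2.51125136e-01  5.46085941e-01  1.39111278e+00  3.55317245e-05
  1.20393885e+00  1.37011347e+00]
```

View pics/w7.png

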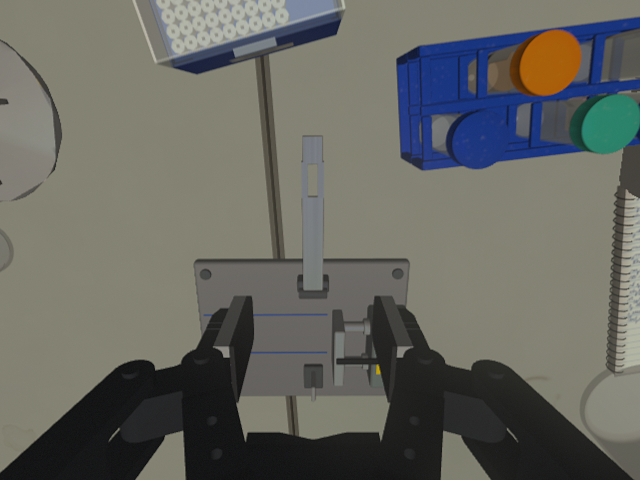

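```bash
python3 -m inch '[{"gripper":0.07,"tx":-0.0258,"ty":-0.038,"tz":0,"spin":0},{"gripper":0.07,"tx":-0.0258,"ty":-0.038,"tz":0,"spin":0},{"gripper":0.07,"tx":-0.0258,"ty":-0.038,"tz":0,"spin":0},{"gripper":0.07,"tx":-0.0258,"ty":-0.038,"tz":0,"spin":0},{"gripper":0.07,"tx":-0.0258,"ty":-0.038,"tz":0,"spin":0},{"gripper":0.07,"tx":-0.0258,"ty":-0.038,"tz":0,"spin":0},{"gripper":0.07,"tx":-0.0258,"ty":-0.038,"tz":0,"spin":0},{"gripper":0.07,"tx":-0.0258,"ty":-0.038,"tz":0,"spin":0}]' 
python3 -m inch '[{"gripper":0.07,"tx":-0.0258,"ty":-0.038,"tz":0,"spin":0},{"gripper":0.07,"tx":-0.0258,"ty":-0.038,"tz":0,"spin":0},{"gripper":0.07,"tx":-0.0258,"ty":-0.038,"tz":0,"spin":0},{"gripper":0.07,"tx":0,"ty":0,"tz":0,"spin":-8},{"gripper":0.07,"tx":0,"ty":0,"tz":0,"spin":-8},{"gripper":0.07,"tx":0,"ty":0,"tz":0,"spin":-8},{"gripper":0.07,"tx":0,"ty":0,"tz":0,"spin":-8},{"gripper":0.07,"tx":0,"ty":0,"tz":0,"spin":-8}]' 
python3 -m inch '[{"gripper":0.07,"tx":0,"ty":0,"tz":0,"spin":-8},{"gripper":0.07,"tx":0,"ty":0,"tz":0,"spin":-8},{"gripper":0.07,"tx":0,"ty":0,"tz":0,"spin":-8},{"gripper":0.07,"tx":0,"ty":0,"tz":0,"spin":-8},{"gripper":0.07,"tx":0,"ty":0,"tz":0,"spin":-8},{"gripper":0.07,"tx":0,"ty":0,"tz":0,"spin":-8},{"gripper":0.07,"tx":0,"ty":0,"tz":0,"spin":-7},{"gripper":0.07,"tx":0,"ty":0,"tz":0.0,"spin":0}]' 
python3 - <<'E'
from rig import *
import cv2,pickle
f=grab_frame("wrist");cv2.imwrite("pics/w8.png",f["pixels"][:,:,::-1]);pickle.dump(f,open("w8.pkl","wb"));s=sense();print(s['eef_pos'],s['tcp_rot'],s['contact_force'],s['opening'],s['qpos'])
E
```

```text
clock: 9.35
eef_pos: [520.3, 133.7, 203.4]
tcp_rot: [3.141, 0.002, -0.051]
contact_force: [0.1, 1.0, 0.4]
opening: 0.821
clock: 10.15
eef_pos: [449.9, 249.9, 203.4]
tcp_rot: [-3.141, 0.002, 0.654]
contact_force: [0.2, -1.3, -0.1]
opening: 0.819
clock: 10.95
eef_pos: [450.1, 249.9, 203.5]
tcp_rot: [-3.14, 0.001, 1.609]
contact_force: [0.7, -0.1, -0.3]
opening: 0.819
[450.17337615 249.99779658 203.61889116] [-3.13989358e+00  8.31178388e-04  1.60503890e+00] [-0.10456708  0.10228134 -0.45867026] 0.8228022640615553 [5.03999621e-01 2.13837683e-01 1.89322979e+00 3.25073445e-05
 1.03641646e+00 4.69741171e-01]
```

View pics/w8.png

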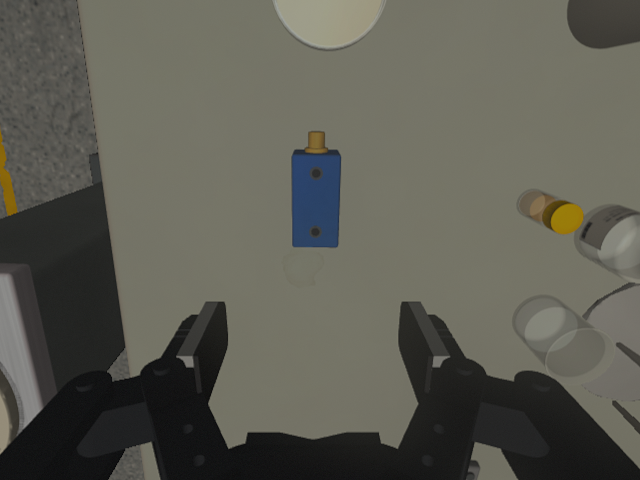

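```bash
python3 - <<'E'
import cv2,pickle
from h import *
from scipy.optimize import least_squares as L
f=pickle.load(open("w8.pkl","rb"));C=(f["K"],f["extrinsics"])
cv2.imwrite("pics/w8c.png",cv2.resize(f["pixels"][110:260,260:370,::-1],None,fx=5,fy=4,interpolation=2))
B=np.array([[-40,-20,38],[-40,20,38],[40,20,38],[40,-20,38]]);uv=np.array([[293,152.],[340,152],[338.5,246.],[293,246]])
g=lambda p:(proj(T(p,B),*C)-uv).ravel()
p=L(g,[450,252,-1.54]).x;print(p,g(p).round(1))
w=T(p,[-12,0,0])[0];a=1.605
d=w[:2]-[450.2,250];print(w,'tx',d@[np.cos(a),np.sin(a)],'ty',d@[np.sin(a),-np.cos(a)])
E
```

```text
[453.1025236  255.6519389   -1.53597219] [-1.6  0.1  1.5  0.3  0.3 -0.1 -0.2 -0.3]
[452.68471844 267.64466331   0.        ] tx 17.549373222784794 ty 3.0866597841792003
```

View pics/w8c.png

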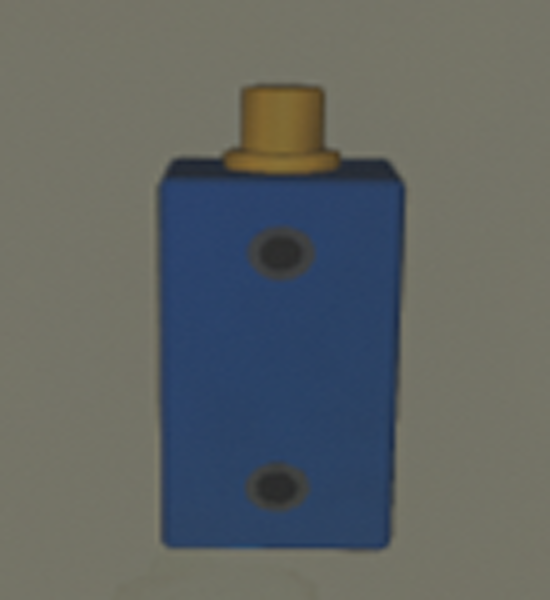

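```bash
python3 -m inch '[{"gripper":0.07,"tx":0.0155,"ty":0.002,"tz":0.03,"spin":0},{"gripper":0.07,"tx":0,"ty":0,"tz":0.04,"spin":0},{"gripper":0.07,"tx":0,"ty":0,"tz":0.04,"spin":0},{"gripper":0.07,"tx":0,"ty":0,"tz":0.03,"spin":0},{"gripper":0.07,"tx":0,"ty":0,"tz":0,"spin":0},{"gripper":0.07,"tx":0,"ty":0,"tz":0,"spin":0},{"gripper":0.07,"tx":0,"ty":0,"tz":0,"spin":0},{"gripper":0.07,"tx":0,"ty":0,"tz":0,"spin":0}]' 
python3 - <<'E'
from rig import *
import cv2,pickle
f=grab_frame("wrist");cv2.imwrite("pics/w9.png",f["pixels"][:,:,::-1]);pickle.dump(f,open("w9.pkl","wb"));s=sense();print(s['eef_pos'],s['tcp_rot'],s['contact_force'],s['opening'])
E
```

```text
clock: 11.8
eef_pos: [453.4, 266.5, 66.2]
tcp_rot: [3.139, -0.001, 1.607]
contact_force: [0.2, 0.0, -0.0]
opening: 0.822
[453.2225161  266.47272519  66.04494909] [ 3.13924759e+00 -1.29005152e-03  1.60712656e+00] [-0.09680791  0.45894535 -0.72489133] 0.8168403434752852
```

View pics/w9.png

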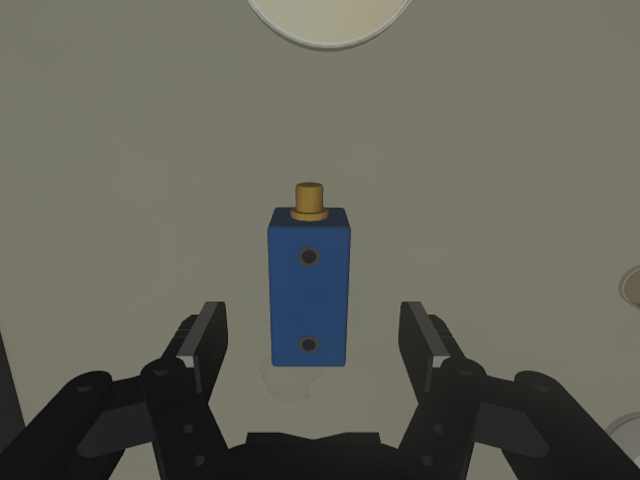

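```bash
python3 -m inch '[{"gripper":0.07,"tx":0,"ty":-0.0018,"tz":0.02,"spin":0},{"gripper":0.07,"tx":0,"ty":0,"tz":0.025,"spin":0},{"gripper":0.07,"tx":0,"ty":0,"tz":0.016,"spin":0},{"gripper":0.07,"tx":0,"ty":0,"tz":0,"spin":0},{"gripper":0.0,"tx":0,"ty":0,"tz":0,"spin":0},{"gripper":0.0,"tx":0,"ty":0,"tz":0,"spin":0},{"gripper":0.0,"tx":0,"ty":0,"tz":0,"spin":0},{"gripper":0.0,"tx":0,"ty":0,"tz":0,"spin":0}]' 60
python3 -m inch '[{"gripper":0.0,"tx":0,"ty":0,"tz":0,"spin":0},{"gripper":0.0,"tx":0,"ty":0,"tz":0,"spin":0},{"gripper":0.0,"tx":0,"ty":0,"tz":0,"spin":0},{"gripper":0.0,"tx":0,"ty":0,"tz":0,"spin":0},{"gripper":0.0,"tx":0,"ty":0,"tz":0,"spin":0},{"gripper":0.0,"tx":0,"ty":0,"tz":0,"spin":0},{"gripper":0.0,"tx":0,"ty":0,"tz":0,"spin":0},{"gripper":0.0,"tx":0,"ty":0,"tz":0,"spin":0}]' 60
python3 - <<'E'
from rig import *
import cv2,pickle
f=grab_frame("wrist");cv2.imwrite("pics/w10.png",f["pixels"][:,:,::-1]);pickle.dump(f,open("w10.pkl","wb"));s=sense();print(s['eef_pos'],s['tcp_rot'],s['contact_force'],s['opening'])
E
```

```text
clock: 12.65
eef_pos: [451.5, 266.4, 4.9]
tcp_rot: [3.139, -0.001, 1.608]
contact_force: [-0.3, -0.7, 7.2]
opening: 0.461
clock: 13.45
eef_pos: [451.5, 266.4, 4.9]
tcp_rot: [3.139, -0.001, 1.608]
contact_force: [-0.2, -0.5, 8.4]
opening: 0.457
[451.49409974 266.42465507   4.93460782] [ 3.13942697e+00 -1.16333589e-03  1.60758266e+00] [ 0.56863672 -0.29669631  6.43243915] 0.45664262484669127
```

View pics/w10.png

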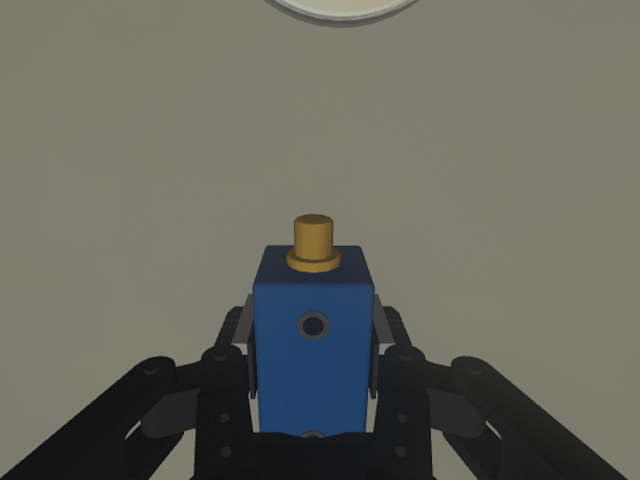

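```bash
python3 -m inch '[{"gripper":0.0,"tx":0,"ty":0,"tz":-0.02,"spin":0},{"gripper":0.0,"tx":0,"ty":0,"tz":-0.03,"spin":0},{"gripper":0.0,"tx":0,"ty":0,"tz":-0.03,"spin":0},{"gripper":0.0,"tx":0,"ty":0,"tz":-0.02,"spin":4.8},{"gripper":0.0,"tx":-0.02,"ty":0.0074,"tz":0,"spin":0},{"gripper":0.0,"tx":-0.0387,"ty":0.0144,"tz":0,"spin":0},{"gripper":0.0,"tx":-0.0387,"ty":0.0144,"tz":0,"spin":0},{"gripper":0.0,"tx":-0.0387,"ty":0.0144,"tz":0,"spin":0}]' 60
python3 -m inch '[{"gripper":0.0,"tx":-0.0387,"ty":0.0144,"tz":0,"spin":0},{"gripper":0.0,"tx":-0.0387,"ty":0.0144,"tz":0,"spin":0},{"gripper":0.0,"tx":-0.0387,"ty":0.0144,"tz":0,"spin":0},{"gripper":0.0,"tx":-0.0387,"ty":0.0144,"tz":0,"spin":0},{"gripper":0.0,"tx":-0.0387,"ty":0.0144,"tz":0,"spin":0},{"gripper":0.0,"tx":-0.0387,"ty":0.0144,"tz":0,"spin":0},{"gripper":0.0,"tx":-0.0187,"ty":0.007,"tz":0,"spin":0},{"gripper":0.0,"tx":0,"ty":0,"tz":0,"spin":0}]' 60
python3 - <<'E'
from rig import *
import cv2,pickle
from h import *
w=pickle.load(open("w10.pkl","rb"));print(ray((253,283),38,w["K"],w["extrinsics"]),ray((373,283),38,w["K"],w["extrinsics"]))
for n in("wrist","top","side"):
    f=grab_frame(n);cv2.imwrite(f"pics/{n}11.png",f["pixels"][:,:,::-1]);pickle.dump(f,open(n+"11.pkl","wb"))
    if n=="top":cv2.imwrite("pics/top11c.png",cv2.resize(f["pixels"][160:310,380:540,::-1],None,fx=5,fy=4,interpolation=2))
s=sense();print(s['eef_pos'],s['tcp_rot'],s['contact_force'],s['opening'])
E
```

```text
clock: 14.3
eef_pos: [494.9, 126.3, 104.2]
tcp_rot: [3.141, -0.0, 1.525]
contact_force: [0.9, -0.5, -3.8]
opening: 0.461
clock: 15.1
eef_pos: [577.0, -129.9, 103.9]
tcp_rot: [3.14, 0.001, 1.521]
contact_force: [0.1, 0.0, -3.3]
opening: 0.46
[431.91125042 293.51353347  38.        ] [470.44325033 294.88718278  38.        ]
[ 575.48424901 -126.57981444  103.40331824] [-3.14062088e+00 -5.42341697e-04  1.52388781e+00] [-0.25531047  0.20049038 -3.00252941] 0.4600705818613644
```

View pics/wrist11.png

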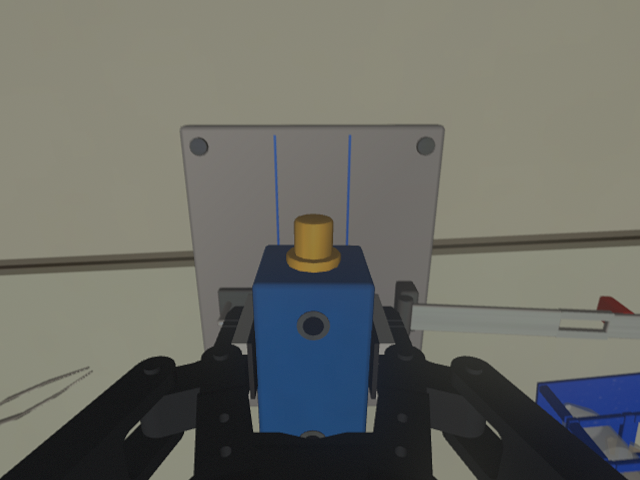

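View pics/top11c.png

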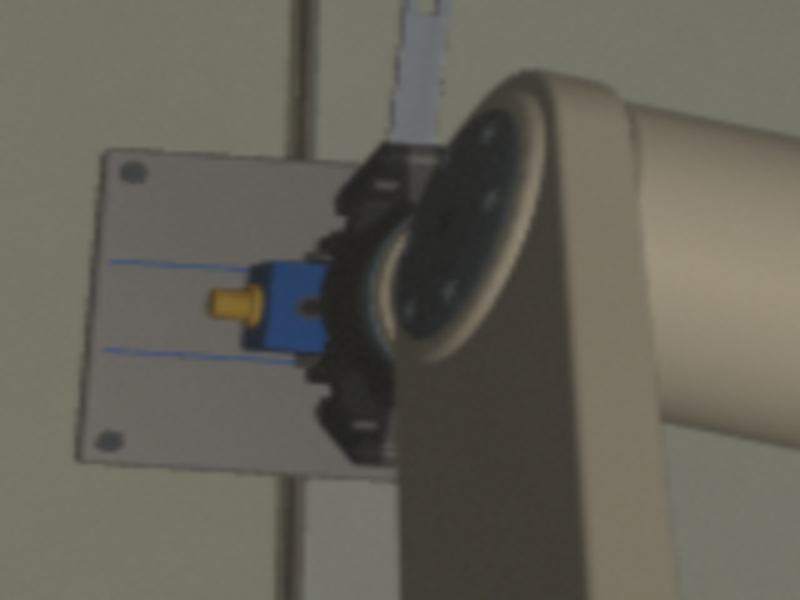

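View pics/side11.png

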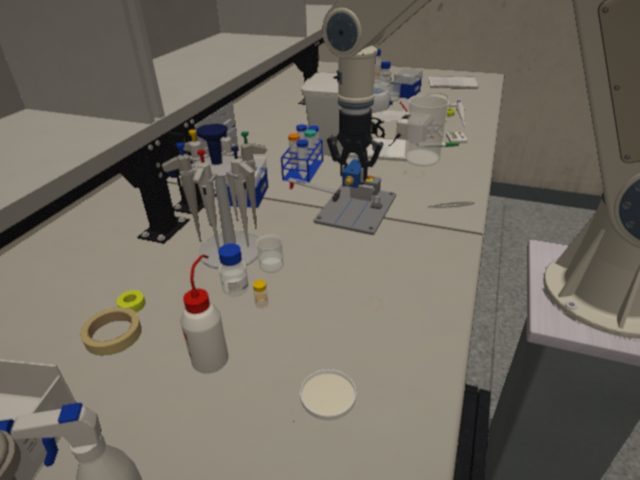

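```bash
python3 - <<'E'
import cv2,pickle
from h import *
from scipy.optimize import least_squares as L
f=pickle.load(open("wrist11.pkl","rb"));C=(f["K"],f["extrinsics"])
cv2.imwrite("pics/w11c.png",cv2.resize(f["pixels"][110:290,170:450,::-1],None,fx=2.8,fy=2.8,interpolation=2))
F=np.array([[-80,-80,12],[-80,80,12]]);uv=np.array([[182,127.],[443.5,127]])
a=lambda p:np.r_[(proj(T(p,F),*C)-uv).ravel(),proj(T(p,[[-70,-22.5,12],[-70,22.5,12]]),*C)[:,0]-[275.2,349.2]]
p=L(a,[577,-140,-1.618]).x;print(p,a(p).round(1))
tcp=np.array([575.48,-126.58])
for q in(p,[576.5,-139.5,-1.618]):
    c,s=np.cos(q[2]),np.sin(q[2]);d=tcp-q[:2];print('TCP in fixture',c*d[0]+s*d[1],-s*d[0]+c*d[1])
E
```

```text
[ 577.23368682 -140.85525046   -1.62043994] [-3.6  0.4  3.   0.4  0.2  0.5]
TCP in fixture -14.170639887508479 -2.4599102384793916
TCP in fixture -12.85747871773263 -1.628508834195419
```

View pics/w11c.png

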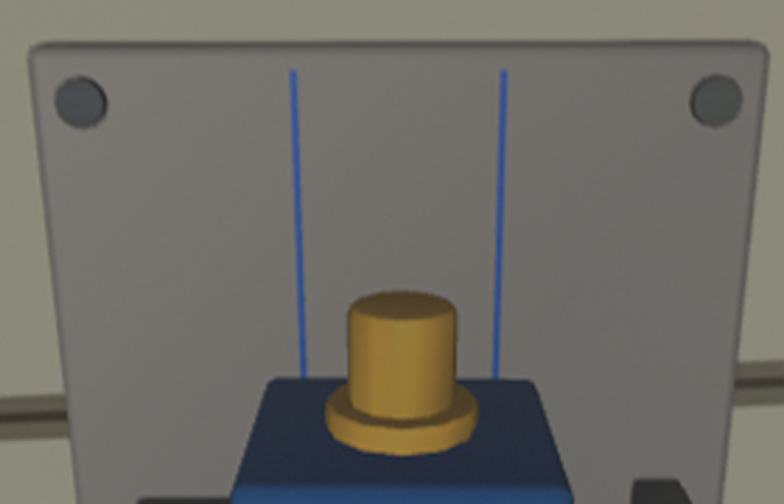

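```bash
python3 -m inch '[{"gripper":0.0,"tx":0,"ty":0,"tz":0.02,"spin":0},{"gripper":0.0,"tx":0,"ty":0,"tz":0.03,"spin":0},{"gripper":0.0,"tx":0,"ty":0,"tz":0.02,"spin":0},{"gripper":0.0,"tx":0,"ty":0,"tz":0.01,"spin":0},{"gripper":0.0,"tx":0,"ty":0,"tz":0.004,"spin":0},{"gripper":0.0,"tx":0,"ty":0,"tz":0,"spin":0},{"gripper":0.0,"tx":0,"ty":0,"tz":0,"spin":0},{"gripper":0.0,"tx":0,"ty":0,"tz":0,"spin":0}]'
python3 - <<'E'
from rig import *
import cv2
f=grab_frame("wrist");cv2.imwrite(f"pics/wrist12.png",f["pixels"][:,:,::-1])
f=grab_frame("side");cv2.imwrite("pics/side12c.png",cv2.resize(f["pixels"][140:240,300:420,::-1],None,fx=6,fy=6,interpolation=2))
s=sense();print(s['eef_pos'],s['tcp_rot'],s['contact_force'],s['opening'])
E
```

```text
clock: 16.05
eef_pos: [576.9, -127.5, 20.5]
tcp_rot: [3.14, 0.0, 1.524]
contact_force: [0.6, -1.2, -2.7]
opening: 0.457
[ 576.70807814 -127.57337206   20.28523331] [3.14031376e+00 1.99936690e-04 1.52385758e+00] [-0.25257336  0.16614944 -3.04439698] 0.4577611847497034
```

View pics/wrist12.png

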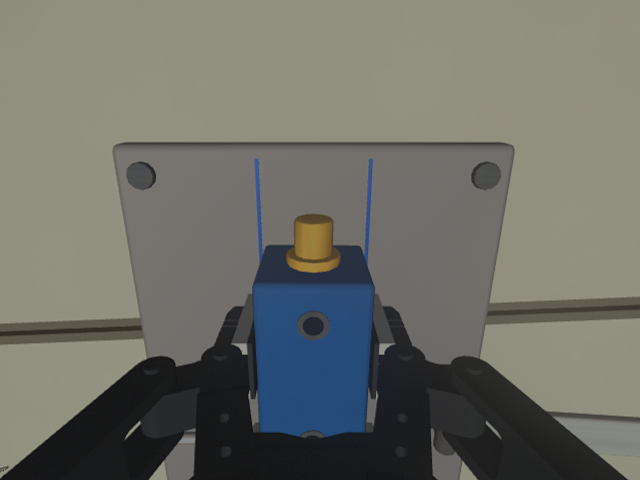

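View pics/side12c.png

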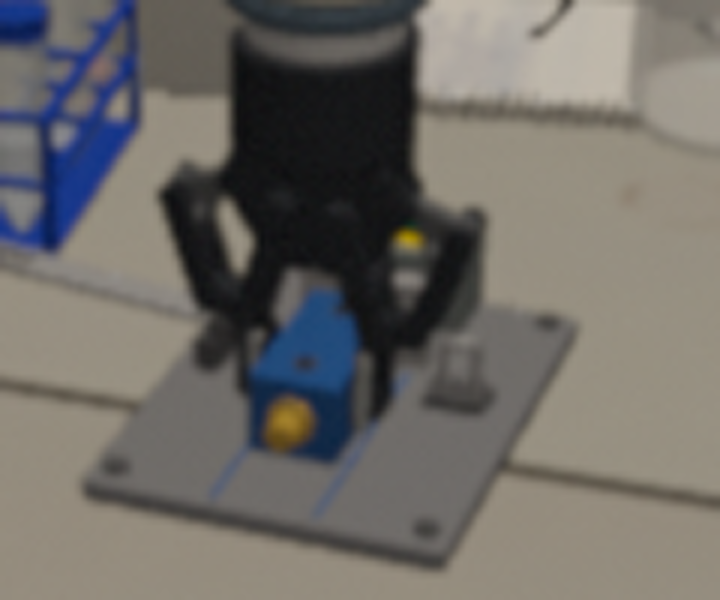

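```bash
python3 -m inch '[{"gripper":0.0,"tx":0,"ty":0,"tz":0.0015,"spin":0},{"gripper":0.0,"tx":0,"ty":0,"tz":0.0005,"spin":0},{"gripper":0.0,"tx":0,"ty":0,"tz":0.0005,"spin":0},{"gripper":0.0,"tx":0,"ty":0,"tz":0,"spin":0},{"gripper":0.0,"tx":0,"ty":0,"tz":0,"spin":0},{"gripper":0.0,"tx":0,"ty":0,"tz":0,"spin":0},{"gripper":0.0,"tx":0,"ty":0,"tz":0,"spin":0},{"gripper":0.0,"tx":0,"ty":0,"tz":0,"spin":0}]'
```

```text
clock: 16.95
eef_pos: [576.1, -127.5, 17.0]
tcp_rot: [-3.142, 0.0, 1.524]
contact_force: [-0.9, -0.1, -0.1]
opening: 0.461
```

```bash
python3 -m inch '[{"gripper":0.0,"tx":0,"ty":0,"tz":0.0004,"spin":0},{"gripper":0.0,"tx":-0.003,"ty":0,"tz":0,"spin":0},{"gripper":0.0,"tx":-0.003,"ty":0,"tz":0,"spin":0},{"gripper":0.0,"tx":-0.003,"ty":0,"tz":0,"spin":0},{"gripper":0.0,"tx":-0.003,"ty":0,"tz":0,"spin":0},{"gripper":0.0,"tx":0,"ty":0,"tz":0,"spin":0},{"gripper":0.0,"tx":0,"ty":0,"tz":0,"spin":0},{"gripper":0.0,"tx":0,"ty":0,"tz":0,"spin":0}]'
```

```text
clock: 17.75
eef_pos: [576.2, -139.9, 17.0]
tcp_rot: [3.14, 0.0, 1.524]
contact_force: [-0.3, 1.2, 5.4]
opening: 0.459
```

```bash
python3 -m inch '[{"gripper":0.0,"tx":-0.001,"ty":0,"tz":0,"spin":0},{"gripper":0.0,"tx":-0.001,"ty":0,"tz":0,"spin":0},{"gripper":0.0,"tx":-0.001,"ty":0,"tz":0,"spin":0},{"gripper":0.0,"tx":-0.001,"ty":0,"tz":0,"spin":0},{"gripper":0.0,"tx":-0.001,"ty":0,"tz":0,"spin":0},{"gripper":0.0,"tx":0,"ty":0,"tz":0,"spin":0},{"gripper":0.0,"tx":0,"ty":0,"tz":0,"spin":0},{"gripper":0.0,"tx":0,"ty":0,"tz":0,"spin":0}]'
python3 -m inch '[{"gripper":0.0,"tx":-0.001,"ty":0,"tz":0,"spin":0},{"gripper":0.0,"tx":-0.001,"ty":0,"tz":0,"spin":0},{"gripper":0.0,"tx":-0.001,"ty":0,"tz":0,"spin":0},{"gripper":0.0,"tx":-0.001,"ty":0,"tz":0,"spin":0},{"gripper":0.0,"tx":0,"ty":0,"tz":0,"spin":0},{"gripper":0.0,"tx":0,"ty":0,"tz":0,"spin":0},{"gripper":0.0,"tx":0,"ty":0,"tz":0,"spin":0},{"gripper":0.0,"tx":0,"ty":0,"tz":0,"spin":0}]'
```

```text
clock: 18.55
eef_pos: [576.0, -144.3, 17.0]
tcp_rot: [3.141, -0.0, 1.524]
contact_force: [-0.3, 4.8, 5.4]
opening: 0.46
clock: 19.35
eef_pos: [575.8, -147.9, 17.0]
tcp_rot: [3.141, -0.001, 1.524]
contact_force: [-0.0, 8.0, 5.2]
opening: 0.463
```

```bash
python3 -m inch '[{"gripper":0.0,"tx":-0.001,"ty":0,"tz":0,"spin":0},{"gripper":0.0,"tx":-0.001,"ty":0,"tz":0,"spin":0},{"gripper":0.0,"tx":-0.0003,"ty":0,"tz":0,"spin":0},{"gripper":0.0,"tx":0,"ty":0,"tz":0,"spin":0},{"gripper":0.0,"tx":0,"ty":0,"tz":0,"spin":0},{"gripper":0.0,"tx":0,"ty":0,"tz":0,"spin":0},{"gripper":0.0,"tx":0,"ty":0,"tz":0,"spin":0},{"gripper":0.0,"tx":0,"ty":0,"tz":0,"spin":0}]'
python3 - <<'E'
from rig import *
import cv2
for n in("wrist","side","top"):
    f=grab_frame(n);cv2.imwrite(f"pics/{n}13.png",f["pixels"][:,:,::-1])
    if n=="side":cv2.imwrite("pics/side13c.png",cv2.resize(f["pixels"][150:240,300:420,::-1],None,fx=6,fy=6,interpolation=2))
    if n=="top":cv2.imwrite("pics/top13c.png",cv2.resize(f["pixels"][140:300,380:540,::-1],None,fx=4,fy=3.7,interpolation=2))
s=sense();print(s['eef_pos'],s['tcp_rot'],s['contact_force'],s['opening'])
E
```

```text
clock: 20.15
eef_pos: [575.7, -149.8, 17.0]
tcp_rot: [3.141, -0.001, 1.524]
contact_force: [0.2, 10.3, 6.8]
opening: 0.461
[ 575.67008232 -149.82206478   16.98539457] [ 3.14075760e+00 -1.15506524e-03  1.52371133e+00] [1.11255239 9.76994251 5.47256196] 0.4583261898001147
```

View pics/wrist13.png

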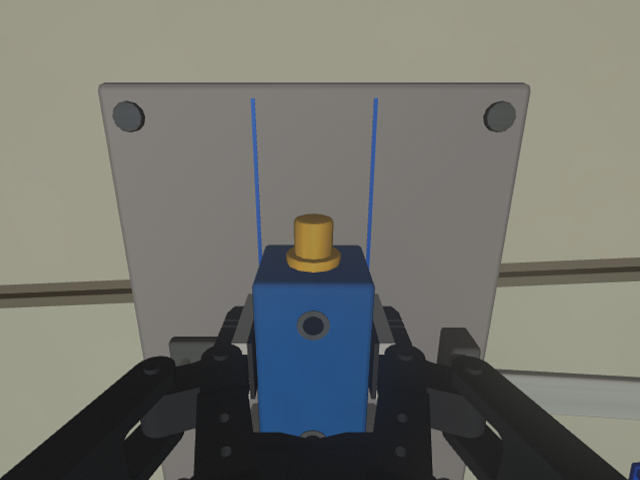

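View pics/side13c.png

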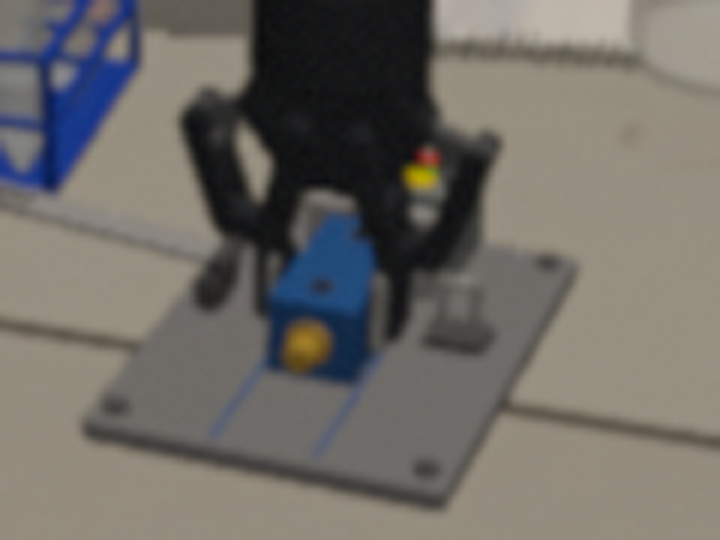

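View pics/top13c.png

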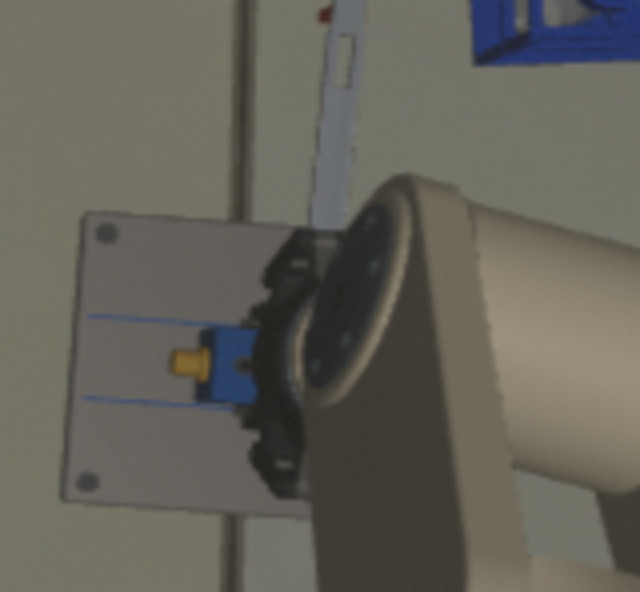

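```bash
python3 - <<'E'
import cv2,numpy as np
a=cv2.imread('pics/side13.png')[165:195,355:390];b=cv2.imread('pics/side0.png')[165:195,345:390]
c=np.hstack([cv2.resize(b,None,fx=9,fy=12,interpolation=0),cv2.resize(a,None,fx=10,fy=12,interpolation=0)])
cv2.imwrite('pics/sz.png',cv2.convertScaleAbs(c,alpha=1.3))
from h import *
from scipy.optimize import least_squares as L
# wrist camera pose relative to tcp from w11 -> pose at 13
import pickle
from scipy.spatial.transform import Rotation as R
f=pickle.load(open("wrist11.pkl","rb"))
def M(p,r):
    m=np.eye(4);m[:3,:3]=R.from_euler('xyz',r).as_matrix();m[:3,3]=p;return m
rel=np.linalg.inv(M([575.48,-126.58,103.4],[-3.1406,-.0005,1.5239]))@f["extrinsics"]
C=(f["K"],M([575.67,-149.82,16.99],[3.1408,-.00115,1.5237])@rel)
for uv,z in(((100,85),12),((529,85),12),((253,99),12),((376,99),12),((253,283),50),((373,283),50)):print(uv,ray(uv,z,*C).round(1))
E
```

```text
(100, 85) [504.9 -60.6  12. ]
(529, 85) [661.4 -68.3  12. ]
(253, 99) [560.1 -68.1  12. ]
(376, 99) [605.5 -70.4  12. ]
(253, 283) [ 559.9 -124.6   50. ]
(373, 283) [ 598.6 -126.6   50. ]
```

View pics/sz.png

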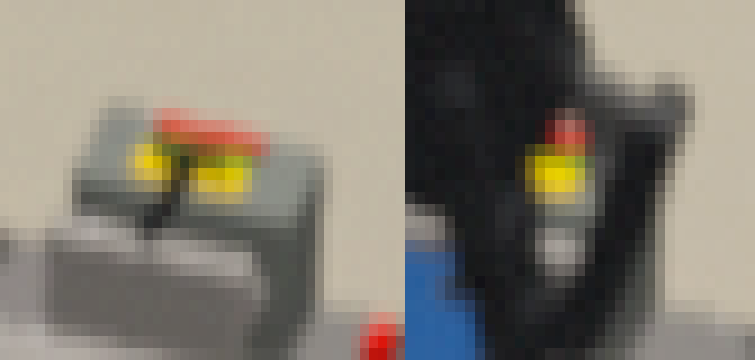

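```bash
python3 -m inch '[{"gripper":0.0,"tx":0,"ty":0,"tz":-0.0003,"spin":0},{"gripper":0.0,"tx":0,"ty":0,"tz":0,"spin":0},{"gripper":0.0,"tx":0,"ty":0,"tz":0,"spin":0},{"gripper":0.0,"tx":0,"ty":0,"tz":0,"spin":0},{"gripper":0.0,"tx":0,"ty":0,"tz":0,"spin":0},{"gripper":0.0,"tx":0,"ty":0,"tz":0,"spin":0},{"gripper":0.0,"tx":0,"ty":0,"tz":0,"spin":0},{"gripper":0.0,"tx":0,"ty":0,"tz":0,"spin":0}]'
python3 - <<'E'
from rig import *
import cv2,pickle
import numpy as np
fs=[];
for i in range(6):
    f=grab_frame("side" if i%2 else "wrist");s=sense();fs.append(s["contact_force"]);
    if i==0: pickle.dump((f,s),open("w14.pkl","wb"))
print(np.mean(fs,0),s['eef_pos'],s['clock'])
from h import *
f,s=pickle.load(open("w14.pkl","rb"));C=(f["K"],f["extrinsics"])
cv2.imwrite("pics/w14.png",f["pixels"][:,:,::-1])
for uv,z in(((100,85),12),((529,85),12),((253,283),50),((373,283),50)):print(uv,ray(uv,z,*C).round(1))
E
```

```text
clock: 21.1
eef_pos: [575.6, -150.1, 17.0]
tcp_rot: [3.141, -0.001, 1.524]
contact_force: [1.9, 8.9, 2.6]
opening: 0.458
[1.2205404  8.20007414 2.53085448] [ 575.61177416 -150.10377964   16.985733  ] 21.4
(100, 85) [503.2 -57.8  12. ]
(529, 85) [659.3 -65.1  12. ]
(253, 283) [ 558.5 -121.4   50. ]
(373, 283) [ 597.  -123.3   50. ]
```

```bash
python3 -m inch '[{"gripper":0.0,"tx":0,"ty":0,"tz":-0.0002,"spin":0},{"gripper":0.0,"tx":0,"ty":0,"tz":0,"spin":0},{"gripper":0.0,"tx":0,"ty":0,"tz":0,"spin":0},{"gripper":0.0,"tx":0,"ty":0,"tz":0,"spin":0},{"gripper":0.0,"tx":0,"ty":0,"tz":0,"spin":0},{"gripper":0.0,"tx":0,"ty":0,"tz":0,"spin":0},{"gripper":0.0,"tx":0,"ty":0,"tz":0,"spin":0},{"gripper":0.0,"tx":0,"ty":0,"tz":0,"spin":0}]'
python3 - <<'E'
from rig import *
import numpy as np
fs=[]
for i in range(6):
    f=grab_frame("side");s=sense();fs.append(s["contact_force"])
print(np.mean(fs,0),s['eef_pos'],s['clock'])
E
```

```text
clock: 22.2
eef_pos: [575.6, -150.2, 17.0]
tcp_rot: [3.141, -0.001, 1.524]
contact_force: [2.1, 7.1, 0.7]
opening: 0.457
[2.11114551 7.44677576 0.58226255] [ 575.62102719 -150.23973087   17.00386757] 22.5
```

```bash
python3 -m inch '[{"gripper":0.0,"tx":-0.001,"ty":0,"tz":0,"spin":0},{"gripper":0.0,"tx":-0.001,"ty":0,"tz":0,"spin":0},{"gripper":0.0,"tx":-0.0005,"ty":0,"tz":0,"spin":0},{"gripper":0.0,"tx":0,"ty":0,"tz":0,"spin":0},{"gripper":0.0,"tx":0,"ty":0,"tz":0,"spin":0},{"gripper":0.0,"tx":0,"ty":0,"tz":0,"spin":0},{"gripper":0.0,"tx":0,"ty":0,"tz":0,"spin":0},{"gripper":0.0,"tx":0,"ty":0,"tz":0,"spin":0}]'
python3 -m inch '[{"gripper":0.0,"tx":0,"ty":0,"tz":0,"spin":0},{"gripper":0.0,"tx":0,"ty":0,"tz":0,"spin":0},{"gripper":0.0,"tx":0,"ty":0,"tz":0,"spin":0},{"gripper":0.0,"tx":0,"ty":0,"tz":0,"spin":0},{"gripper":0.0,"tx":0,"ty":0,"tz":0,"spin":0},{"gripper":0.0,"tx":0,"ty":0,"tz":0,"spin":0},{"gripper":0.0,"tx":0,"ty":0,"tz":0,"spin":0},{"gripper":0.0,"tx":0,"ty":0,"tz":0,"spin":0}]'
python3 - <<'E'
from rig import *
import numpy as np,cv2
fs=[]
for n in("wrist","side","top","side"):
    f=grab_frame(n);s=sense();fs.append(s["contact_force"]);cv2.imwrite(f"pics/{n}15.png",f["pixels"][:,:,::-1])
print(np.mean(fs,0),s['eef_pos'],s['tcp_rot'],s['clock'])
a=cv2.imread('pics/side15.png')[160:225,330:400]
cv2.imwrite('pics/sz15.png',cv2.resize(a,None,fx=9,fy=9,interpolation=2))
E
```

```text
clock: 23.3
eef_pos: [575.5, -152.5, 17.0]
tcp_rot: [3.141, -0.001, 1.524]
contact_force: [2.1, 7.5, 0.4]
opening: 0.463
clock: 24.1
eef_pos: [575.5, -152.5, 17.0]
tcp_rot: [3.141, -0.001, 1.524]
contact_force: [2.6, 8.6, 0.8]
opening: 0.455
[2.5586443  8.49895748 0.69361975] [ 575.46927063 -152.5309699    16.99895534] [ 3.14088393e+00 -8.86628498e-04  1.52398062e+00] 24.3
```

View pics/sz15.png

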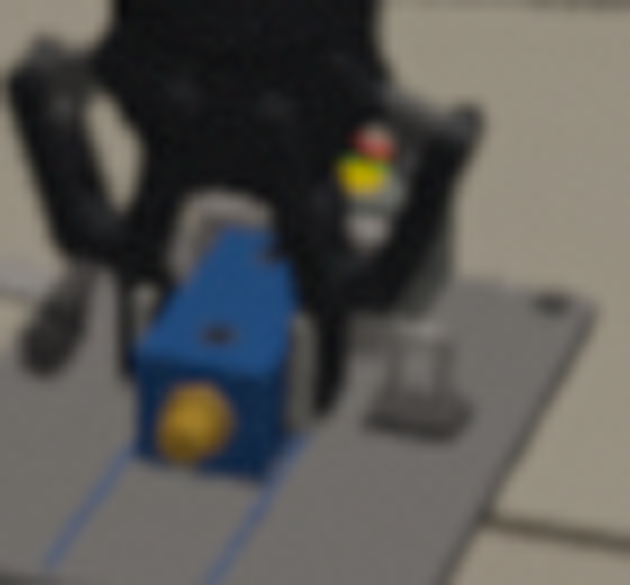

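View pics/wrist15.png

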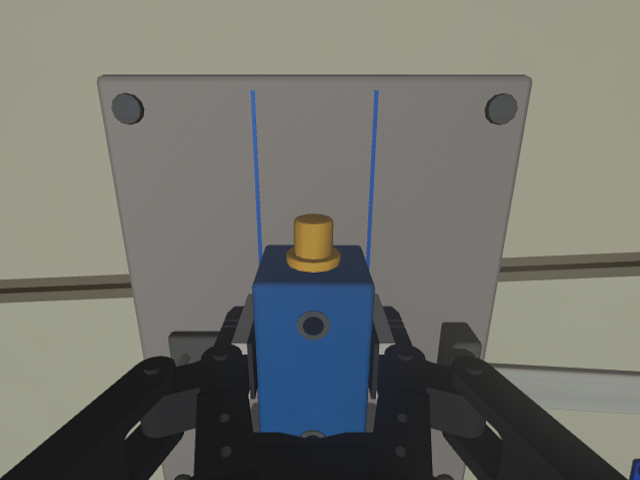

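View pics/top15.png

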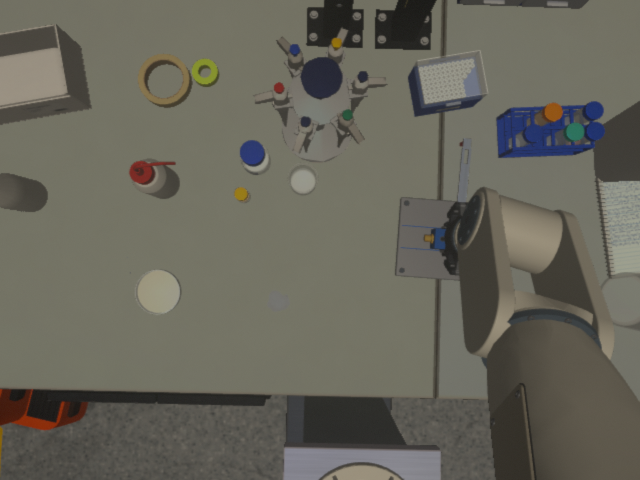

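```bash
python3 -m inch '[{"gripper":0.0,"tx":0,"ty":0,"tz":0,"spin":0},{"gripper":0.0,"tx":0,"ty":0,"tz":0,"spin":0},{"gripper":0.0,"tx":0,"ty":0,"tz":0,"spin":0},{"gripper":0.0,"tx":0,"ty":0,"tz":0,"spin":0},{"gripper":0.0,"tx":0,"ty":0,"tz":0,"spin":0},{"gripper":0.0,"tx":0,"ty":0,"tz":0,"spin":0},{"gripper":0.0,"tx":0,"ty":0,"tz":0,"spin":0},{"gripper":0.0,"tx":0,"ty":0,"tz":0,"spin":0}]'
python3 -c "from rig import sign_off;print(sign_off())"
```

```text
clock: 25.1
eef_pos: [575.5, -152.5, 17.0]
tcp_rot: [3.141, -0.001, 1.524]
contact_force: [3.4, 9.4, 0.9]
opening: 0.457
the job is handed in; nothing more can be done
None
```

I swung the hasp up by its red tab and right over. I then carried the blue block into the lane, pressed its plain end onto the sprung stop, and handed in at 25.1 s still gripping and pushing.

**Hasp:** the last top and wrist pictures show the leaf lying fully open on the far side, clear of the lane.

**Block:** in the last wrist picture it sits centred between the blue lines to within about 1 mm and looks square to them. It had stayed put in the grip. The vertical force and tool height show it resting on the bed.

**Push:** the last wrist readings were about 8.5 to 9.4 N along the lane, steady for about 2 s, of which up to about 1.6 N may be friction on the bed. I put the stop about 9 to 11 mm in.

**Where checks disagreed or were weak:**
- **Stop travel:** before the last 2.5 mm of push, the raw force suggested about 10 to 12 mm of travel, but the camera geometry gave only 6 to 7.5 mm. Easing the downward press showed that much of that force was bed friction. The figures then agreed well enough, so I pushed the last bit to reach the middle of the green.
- **Pointer:** the gripper mostly hides it. An earlier side picture, before that last push, showed the dark bar between yellow and red, but I could not read it directly at the end.
- **Side force:** the sideways force had crept up to about 3 N by the end.

**Bystanders:** the glassware, dish and bottles look unmoved in the last top picture.

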